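Jack up the bottle rinser and hold it there

TASK

The bottle rinser on the bench has to come up on its yellow-lug side so that a colleague can slip packing under its feet: slide the blue lever jack in until its round saddle is centred under the yellow-marked lift pad, with the jack standing flat on the bench. Then pump the jack's handle, with full strokes down and back up, until both feet on that side are at least 10 mm clear of the bench on the jack alone, and finish while holding the handle fully down - do not let go of it at the end. Leave the bottle, the packing plate and the spanner where they are.

Things in the scene. Friction and masses are not known exactly. Their poses are not given: they have to be found in the camera images.
- jack: Loose lever jack, 0.93 kg. Origin: base underside, on the upright column's axis; z up, +x along the lifting toe, handle out to -x. Dark base plate 275 x 84 x 8 mm (x -170 to +105). Blue column 44 (x) by 42 mm (y), top at z = 160 mm, flat sides: grasp it from above across y near the top and slide it on the bench. It balances about 25 mm behind the column axis.
- saddle: Round steel saddle, 40 mm across, on the end of the jack's toe, 75 mm ahead (+x of the jack) of the column axis. Origin: centre of its flat top, 64 mm above the bench when fully lowered (as at the start). It moves straight up.
- rack (a joint): How far the saddle is raised, m; 0 = fully lowered. A ratchet of 10 mm pitch: each full stroke gains one tooth (plus 2 to 4 mm while the handle is down); with the handle up the saddle stays on its tooth. A stroke must go down past 0.50 rad to gain a tooth, and back up under 0.05 rad to catch the next. Four teeth at most.
- pump_handle (a joint): Pump handle angle, rad; 0 = up at rest (bar 0.60 rad above level), 0.55 = fully down on its stop (bar 0.05 rad above level). A spring returns it upward when not held: about 2 N at the grip, and 8 to 14 N at the grip while it lifts the rinser.
- handle_pivot (a point): Pivot of the pump handle: in the jack's frame at x = -34 mm, y = 0, z = 85 mm. Its axis lies along the jack's y.
- handle_grip: Red round grip sleeve on the handle, 28 mm diameter, 90 mm long, black rings. Origin: its centre, 175 mm from the pivot; its -x axis points outward along the bar. From handle up to fully down its centre goes from 184 to 94 mm above the bench and 31 mm outward. Push it down from above or pinch it.
- rinser: Stainless bench-top bottle rinser, 340 mm (its x) by 395 mm, 300 mm high, about 9 kg, on four feet of 44 mm diameter. It does not slide; jacked up it tips about its two far feet, 400 mm from the lift pad. Origin: on the bench straight below the lift pad's centre. Its +y points out of the side with the yellow lug; that face is at y = -45 mm.
- lift_point (a point): Centre of the underside of the lift pad: yellow disc, 38 mm across, 78 mm above the bench at the start, under a yellow lug plate (64 mm wide, reaching 25 mm beyond the pad's centre, top at 96 mm) on the rinser's side. A black dot on the lug marks the pad's centre. Approach with the toe along the rinser's -y.
- foot_front (a point): Underside of one foot on the lug side (at x = +130 mm, y = -85 mm from the rinser's origin). On the bench (height 0) at the start; rises 0.79 mm for each mm of the lift pad.
- foot_back (a point): Underside of the other foot on the lug side (at x = -130 mm, y = -85 mm); rises with the first.
- bottle: Empty green wine bottle, 74 mm diameter, 292 mm tall, standing; origin at its base centre. Bystander.
- packing_plate: Steel packing plate, 80 x 60 x 10 mm, lying flat; origin at the centre of its underside. For the colleague: bystander.
- spanner: Steel spanner, 180 mm long along its x, 8 mm thick, lying flat; origin under its middle. Bystander.

How it is judged:
On the way, in this order (a step that is already met when the one before it is completed fails the run):
1. the jack stands flat and still with its saddle centred under the lift pad (within 10 mm) (horizontal distance between saddle and lift_point below 0.01 m and angle between jack's own z axis and vertical below 0.04 rad and height (world z) of jack below 0.004 m and linear speed of jack below 0.02 m/s), for 0.3 s.
2. the saddle has taken the weight and the feet leave the bench (contact force between saddle and rinser above 10 N and height (world z) of each of foot_front, foot_back above 0.002 m), for 0.1 s.
3. the handle comes back up for another stroke while the ratchet keeps the feet off the bench (value of joint pump_handle below 0.12 rad and height (world z) of each of foot_front, foot_back above 0.002 m), for 0.1 s.
4. the handle is pumped down again, fully, with both feet at least 10 mm clear (value of joint pump_handle above 0.47 rad and height (world z) of each of foot_front, foot_back above 0.0098 m), for 0.2 s.
At the end, for the whole second after the job is handed in: Robot holds the handle down (over 0.47 rad, fingers on the red grip over 1.5 N); both lug-side feet 10 mm or more up (9.8 passes); rinser borne by the saddle (over 10 N), untouched by the robot; saddle within 15 mm of pad centre; jack flat (0.05 rad); bystanders within 30 mm (all of step 4 and contact force between the fingers and handle_grip above 1.5 N and horizontal distance between saddle and lift_point below 0.015 m and contact force between saddle and rinser above 10 N and contact force between each of the arm, the fingers and rinser below 0.5 N and angle between jack's own z axis and vertical below 0.05 rad and height (world z) of jack below 0.005 m and distance of each of bottle, packing_plate, spanner from where it was at the start of the episode below 0.03 m); the arm keeps its last pose, push and grip.
It fails at once if a bystander is pushed more than 30 mm or knocked over (distance of any of bottle, packing_plate, spanner from where it was at the start of the episode above 0.03 m or angle between any of bottle, packing_plate, spanner's own z axis and vertical above 0.3 rad).
It fails at once if the robot pushes or lifts the rinser itself (contact force between any of the arm, the fingers and rinser above 15 N).
It also fails if it takes over 54 s, if anything falls off the work surface, if the arm or the gripper's body presses on something with over 40 N, if the wrist force passes 120 N, or if a joint passes its speed limit or range.

ROBOT

A 6-joint arm with a two-finger parallel gripper is mounted at the origin on the work surface. World frame = base frame: x ahead of the robot, y to its left, z up, the work surface at z = 0. Lengths are in m, angles in rad, forces in N, time in s.
With the tool pointing down it reaches from about 0.25 to 0.725 m from the base axis. Payload 4 kg.
Tool frame: the origin (TCP) lies midway between the tips of the shut fingers; the grasp point (between the pads) lies 19 mm behind it; z points along the fingers, y is the direction in which the jaws open and shut (so a half turn about z gives the same grasp; the last joint's range is limited). The gripper opens to 85 mm and grips with 20 to 120 N. Pads are 22 mm wide; open, the fingers measure 114 mm over their backs; the gripper's body (76 mm by 85 mm) begins 54 mm behind the grasp point. The pads swing forward as they close: fully open they stand 13 mm farther back than shut.
Start: joints at [1.213, 0.241, 0.005, 1.335, 0, 1.571], TCP at [0.175, 0.468, 0.231] pointing down, gripper open.
Joint ranges: [-2.72, 2.72], [-1.05, 1.87], [-1.09, 1.28], [-1.99, 2.15], [-1.42, 1.44], [-3.14, 3.14]. Speed limits (rad/s): [2.79, 2.79, 3.14, 3.14, 3.14, 3.14].

INTERFACE

Orientations are given as a unit quaternion [x, y, z, w].
In Python, from workcell import bot, vision gives the robot as it stands. The module is installed in compiled form; this text tells all that it offers.
- The arm moves only by the tool send_rows, never from a script. Its argument "targets" is a list that holds one entry, the list of rows, each a list of 5 numbers: the shift along the world's x, y, z in cm, then the turn about the world's z in rad, then the finger opening in cm, from 0 to 8.54. A call has 1 to 12 rows; each row is the pose to reach, as a shift and turn from the pose commanded when the call began; what a row does not reach only later rows make up. A row lasts 1/8 s, in which the tool goes at most 62.5 mm and 10.7 degrees, less where a joint would pass 70% of its speed; a pose out of reach is approached as far as the arm can. A call with a gripper value outside its range is refused whole. The fingers move at their own pace and stop on an object; the grip force is fixed at half the most. Time passes only in rows, so rows that repeat a pose let the fingers close. It gives the time, the measured TCP pose, the force and the opening at its end, in the units of the state.
- bot.get_obs(): the state, without advancing time (a new reading comes with each control period).
- vision.camera(name): name is "side" or "top"; returns the picture (384x512x3 uint8, red, green, blue); there is no depth.
- vision.get_calibration(name): a dict with "vertical_fov" (degrees; the focal length in pixels is half the picture's height over the tangent of half this angle, whatever the lens; pixels are square), "cx", "cy" (the principal point, pixels), "k1" (the pictures are not rectified: a ray, as slopes to the right and down, at radius r is drawn at 1 + k1 r^2 times it, then the intrinsics apply), "rvec" (rotation vector, rad) and "tvec" (3), from world to camera coordinates, as OpenCV has them. Camera axes: x right, y down, z forward; pixel columns grow to the right and rows downward; lengths in m; the calibration is good to about 2 mm. A picture is of the moment at which its call begins. get_calibration takes no time and is no camera call.
- bot.job_done(): hands the job in, once; it reports no verdict.
Trained networks look in the newest picture that a camera, given by its name, has taken for a name from the list of things; names that differ only in an ending like _2 or _b are one class to them, and where a whole thing is asked for, a point or a joint stands for the part that bears it (a point fixed in the world has none). Each returns a list of dicts, best first, with "score" (0 to 1); they miss things now and then, are a little off and sometimes report something else, mostly with a low value. They report only what shows in the picture. A call takes as long as a camera call.
- vision.boxes_of(target, camera): "uv" ([column, row] in pixels, amid what is visible of it).
The state is a dict: "clock": time; "joint_pos": joint angles; "joint_vel": joint speeds; "tau": joint torques, N m; "eef_pos": TCP position; "tool_rot": TCP orientation; "ft_force": force on the tool from outside, world axes, zero at the start; "ft_torque": the same for the moment, N m; "grip_width": finger opening in m.
Only numpy, scipy, OpenCV 4.12 (cv2) and the standard library are available. Lean on these libraries where they do the work, as an engineer would, in place of code of your own. Each camera call takes 0.05 s, during which the arm holds its last target.

## Working session

There is one attempt and no reset: what is moved stays moved. The work goes in short steps, Python scripts to look and compute and a tool call to move; the robot and the scene stay as the last step left them, time stands still between calls to the robot, and variables do not carry over. Pictures are saved under pics/ and viewed, and the job is handed in when it is done.

Besides the shell and the picture viewer there is one more tool, called after "Call:" as name([rows], argument=value, ...), one row to a line, values as JSON. send_rows: Moves the arm, as the interface text tells. Its arguments: {"type":"object","properties":{"targets":{"type":"array"}},"required":["targets"]}

```bash
mkdir -p pics; cat > h.py <<'E'
import numpy as np,cv2
from workcell import bot,vision
def K(n):
    c=vision.get_calibration(n); f=192/np.tan(np.radians(c["vertical_fov"])/2)
    return c,np.array([[f,0,c["cx"]],[0,f,c["cy"]],[0,0,1]]),np.array([c["k1"],0,0,0,0.])
def proj(n,P):
    c,k,d=K(n); return cv2.projectPoints(np.array(P,float).reshape(-1,1,3),np.array(c["rvec"],float),np.array(c["tvec"],float),k,d)[0].reshape(-1,2)
def ray(n,uv):
    c,k,d=K(n); R=cv2.Rodrigues(np.array(c["rvec"],float))[0]; t=np.array(c["tvec"],float).ravel()
    p=cv2.undistortPoints(np.array(uv,float).reshape(-1,1,2),k,d).reshape(-1,2)
    return -R.T@t,np.c_[p,np.ones(len(p))]@R
def onz(n,uv,z):
    o,d=ray(n,uv); z=np.broadcast_to(z,(len(d),)); return o+d*((z-o[2])/d[:,2])[:,None]
def snap(n,f,s=1.5):
    im=vision.camera(n)[:,:,::-1]; cv2.imwrite("pics/raw_"+f,im); cv2.imwrite("pics/"+f,cv2.resize(im,None,fx=s,fy=s)); return im
E
python3 - <<'E'
from h import *
for n in("side","top"):
    snap(n,n+"0.png"); c,k,d=K(n); print(n,c,ray(n,[[256,192]]))
    for t in["jack","saddle","handle_grip","rinser","lift_point","bottle","packing_plate","spanner"]:
        print(t,[(np.round(r["uv"],1).tolist(),round(r["score"],2)) for r in vision.boxes_of(t,n)[:3]])
print(bot.get_obs())
E
```

```text
side {'vertical_fov': 49.21592295505589, 'cx': 254.9307495984581, 'cy': 203.14715202185516, 'k1': -0.1066942502030165, 'rvec': array([ 2.47323323, -0.8748518 ,  0.24087768]), 'tvec': array([-0.43391381,  0.4484046 ,  0.95355566])} (array([ 0.27231649, -0.35403942,  1.04838738]), array([[ 0.33850373,  0.41521086, -0.84482475]]))
jack [([209.3, 213.9], 0.74), ([385.2, 319.0], 0.56)]
saddle [([239.5, 229.2], 0.54), ([386.3, 323.3], 0.52)]
handle_grip [([162.1, 157.2], 0.8), ([170.4, 164.2], 0.49), ([387.4, 325.5], 0.29)]
rinser [([387.0, 322.9], 0.61)]
lift_point [([388.8, 321.1], 0.95), ([168.4, 163.4], 0.68)]
bottle [([215.1, 118.8], 0.8)]
packing_plate [([319.2, 235.3], 0.63)]
spanner [([286.4, 176.2], 0.62), ([233.1, 231.1], 0.41)]
top {'vertical_fov': 42.02575953180077, 'cx': 255.39914652407293, 'cy': 198.4474969468205, 'k1': -0.04098343808419586, 'rvec': array([ 2.15556291, -2.20003799,  0.09265109]), 'tvec': array([0.0795096 , 0.60861524, 1.37332405])} (array([0.49123408, 0.06823263, 1.42013613]), array([[ 0.09778301, -0.00229913, -0.99528942]]))
jack [([215.5, 228.3], 0.91), ([4
[... 254 characters left out ...]
anner [([224.1, 133.6], 0.92)]
{'clock': 0.9, 'joint_pos': array([1.21300387e+00, 2.40559916e-01, 5.01619683e-03, 1.33520993e+00,
       1.38583926e-05, 1.57080582e+00]), 'joint_vel': array([ 0.0011059 , -0.00073582, -0.00057798, -0.00175466,  0.00127001,
       -0.00013077]), 'tau': array([-7.05510520e-04, -3.72197306e+01,  2.52692127e+01,  1.05723335e-03,
        8.25971483e-05,  8.30932038e-06]), 'eef_pos': array([0.17510104, 0.46834108, 0.2313327 ]), 'tool_rot': array([ 1.77948194e-01,  9.84039857e-01,  2.22308621e-05, -3.02168357e-06]), 'ft_force': array([0.64293253, 0.01073557, 0.25335681]), 'ft_torque': array([-0.00083723,  0.00997703,  0.03791485]), 'grip_width': 0.08551911967210338}
```

View pics/side0.png

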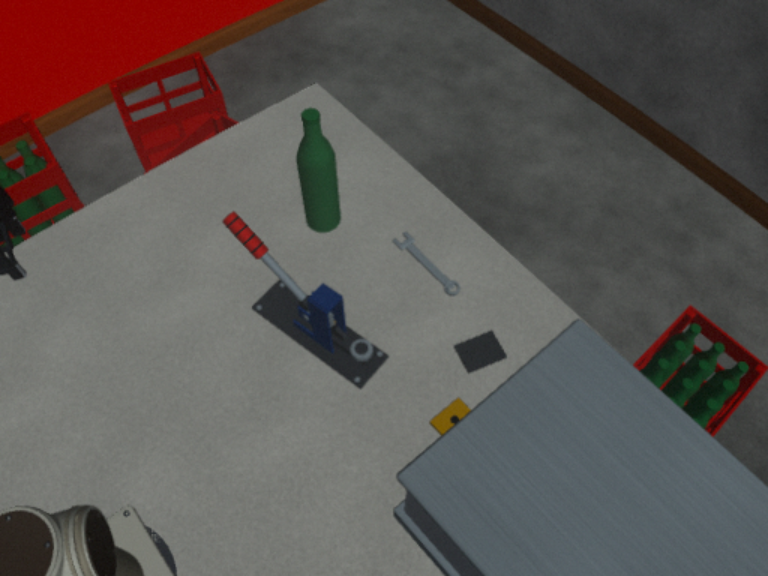

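View pics/top0.png

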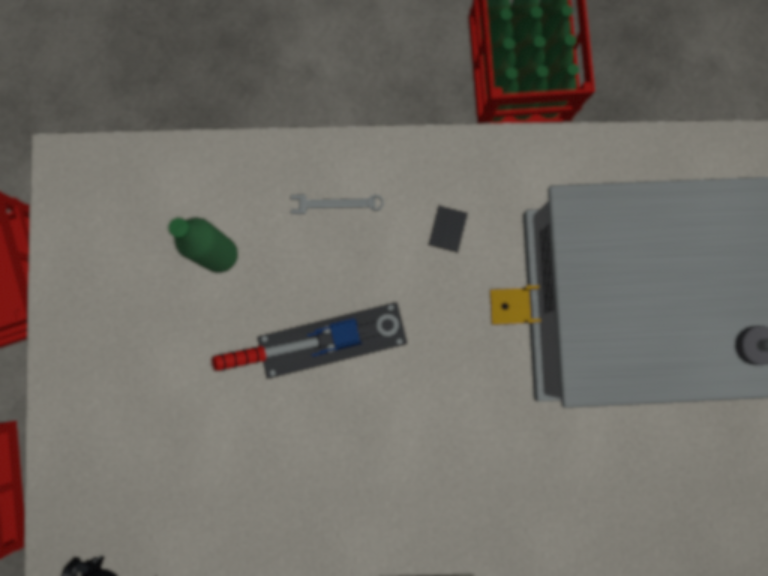

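The top picture shows the lug's dot near (337,204) raw, the saddle near (258,216), the column near (229,223) and the grip from about (145,241) to (176,236). I'll crop in to measure these precisely.

```bash
python3 - <<'E'
import cv2,numpy as np
im=cv2.imread("pics/raw_top0.png")
cv2.imwrite("pics/c1.png",cv2.resize(im[190:260,135:280],None,fx=5.5,fy=5.5,interpolation=cv2.INTER_CUBIC))
cv2.imwrite("pics/c2.png",cv2.resize(im[180:230,315:375],None,fx=10,fy=10,interpolation=cv2.INTER_CUBIC))
im=cv2.imread("pics/raw_side0.png")
cv2.imwrite("pics/c3.png",cv2.resize(im[180:310,145:345],None,fx=4,fy=4,interpolation=cv2.INTER_CUBIC))
E
```

```text
(no output)
```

View pics/c1.png

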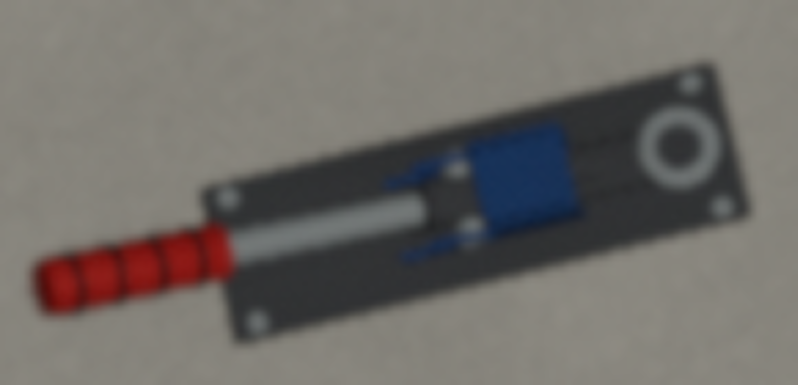

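View pics/c2.png

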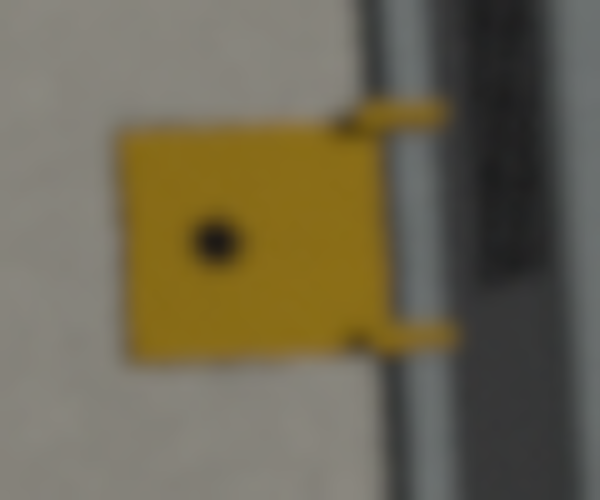

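View pics/c3.png

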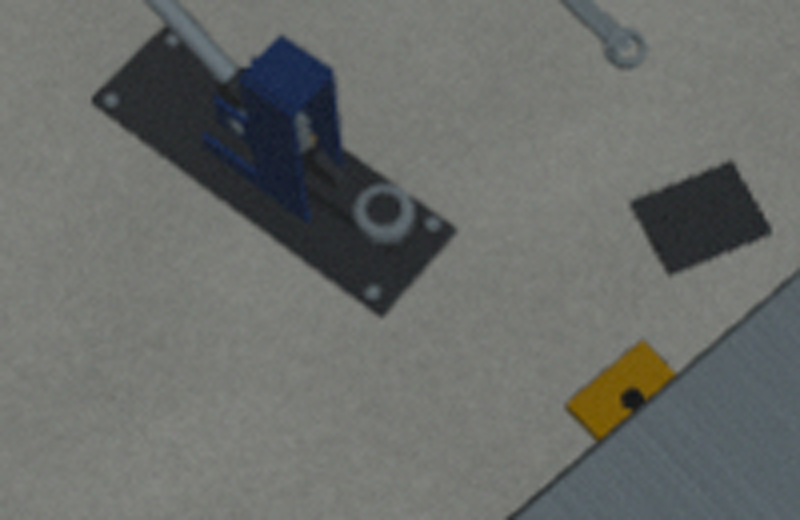

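```bash
python3 - <<'E'
from h import *
def mp(p,f,o): return (np.array(p,float)+.5)/f-.5+np.array(o)
base=onz("top",mp([(205,188),(712,65),(748,213),(238,342)],5.5,(135,190)),.008)
print("base",base.round(4)); c=base.mean(0); 
ax=(base[1]+base[2]-base[0]-base[3])[:2]; ax/=np.linalg.norm(ax); print("yaw",np.arctan2(ax[1],ax[0]),"L",np.linalg.norm(base[1]-base[0]),"W",np.linalg.norm(base[1]-base[2]))
org=c[:2]+ax*.0325; print("origin",org,"sad pred",org+.075*ax)
s=onz("top",mp([(680,147)],5.5,(135,190)),.064)
s2=onz("side",mp([(384,213)],4,(145,180)),.064); print("saddle",s,s2)
b2=onz("side",mp([(92,99),(455,231),(382,317)],4,(145,180)),.008);print("side base",b2)
d=onz("top",mp([(216,243)],10,(315,180)),.096); d2=onz("side",mp([(632,399)],4,(145,180)),.096); print("dot",d,d2)
l=onz("top",mp([(118,132),(130,362),(382,122),(390,350)],10,(315,180)),.096);print(l)
sl=onz("side",mp([(642,340),(566,407),],4,(145,180)),.096);print(sl)
col=onz("top",mp([(470,140),(565,123),(580,212),(488,238)],5.5,(135,190)),.16);print("col",col,col.mean(0))
cs=onz("side",mp([(283,36),(333,70),(297,112),(241,72)],4,(145,180)),.16);print("cols",cs,cs.mean(0))
for n,uv in(("top",[133.5,162]),("top",[150,175]),("side",[215,150])): print(onz(n,[uv],0))
for n,uv,z in(("top",[297,153.6],.01),("top",[224,134],.008)): print(onz(n,[uv],z))
E
```

```text
base [[0.5446 0.3046 0.008 ]
 [0.6027 0.0427 0.008 ]
 [0.5262 0.0259 0.008 ]
 [0.4655 0.2883 0.008 ]]
yaw -1.3480205972417996 L 0.2682760997958169 W 0.07834506971211412
origin [0.54194588 0.13369368] sad pred [0.5585162  0.06054708]
saddle [[0.55802736 0.06041317 0.064     ]] [[0.5553617  0.05647352 0.064     ]]
side base [[0.46331144 0.28558002 0.008     ]
 [0.60099586 0.03809437 0.008     ]
 [0.52235115 0.01911977 0.008     ]]
dot [[ 0.58533245 -0.14723392  0.096     ]] [[ 0.58478778 -0.14879731  0.096     ]]
[[ 0.61549752 -0.12210272  0.096     ]
 [ 0.55416216 -0.12330986  0.096     ]
 [ 0.61674225 -0.19267383  0.096     ]
 [ 0.55590303 -0.1925656   0.096     ]]
[[ 0.61508439 -0.12437403  0.096     ]
 [ 0.55076283 -0.12758618  0.096     ]]
col [[0.55847193 0.15724377 0.16      ]
 [0.56539686 0.11351442 0.16      ]
 [0.52445948 0.10735914 0.16      ]
 [0.51342775 0.14966419 0.16      ]] [0.540439   0.13194538 0.16      ]
cols [[0.55493563 0.15491433 0.16      ]
 [0.56429229 0.1149146  0.16      ]
 [0.52883757 0.10464501 0.16      ]
 [0.51879671 0.14985592 0.16      ]] [0.54171555 0.13108246 0.16      ]
[[0.72474334 0.41561307 0.        ]]
[[0.68601109 0.36799597 0.        ]]
[[0.69065306 0.36489934 0.        ]]
[[ 0.73750888 -0.05430381  0.01      ]]
[[0.79905268 0.15334995 0.008     ]]
```

The jack is at about (0.541, 0.132) with yaw −1.348. The pad centre is at (0.585, −0.148) and the approach yaw is about −1.55. The measured sizes and both cameras agree. Next I move above the column.

Call:
send_rows([
  [[4, -3.5, 2.5, -0.1, 8.5], [8.5, -8, 2.5, -0.27, 8.5], [13, -12, 2.5, -0.44, 8.5], [17.5, -16, 2.5, -0.61, 8.5], [22, -20, 2.5, -0.78, 8.5], [26.5, -24, 2.5, -0.9, 8.5], [31, -28.5, 2.5, -0.99, 8.5], [34.5, -32, 2.5, -0.99, 8.5], [36.6, -33.6, 2.5, -0.99, 8.5], [36.6, -33.6, 2.5, -0.99, 8.5], [36.6, -33.6, 2.5, -0.99, 8.5]],
])

```text
clock: 2.28
eef_pos: [0.5405, 0.1327, 0.2562]
tool_rot: [0.624, 0.781, -0.0, -0.0]
ft_force: [-0.5, -0.2, -0.5]
grip_width: 0.0848
```

```bash
python3 - <<'E'
from h import *
snap("top","t1.png");snap("side","s1.png")
o=bot.get_obs();print(o["eef_pos"],o["tool_rot"],o["ft_force"],o["joint_pos"])
E
```

```text
[0.54033234 0.1331837  0.25644708] [ 6.23463948e-01  7.81852083e-01 -1.74883837e-05 -1.59001323e-04] [0.35338291 0.02340245 0.81259141] [2.41541706e-01 3.46478253e-01 2.15110965e-01 1.43965074e+00
 2.30643563e-04 1.58787242e+00]
```

View pics/s1.png

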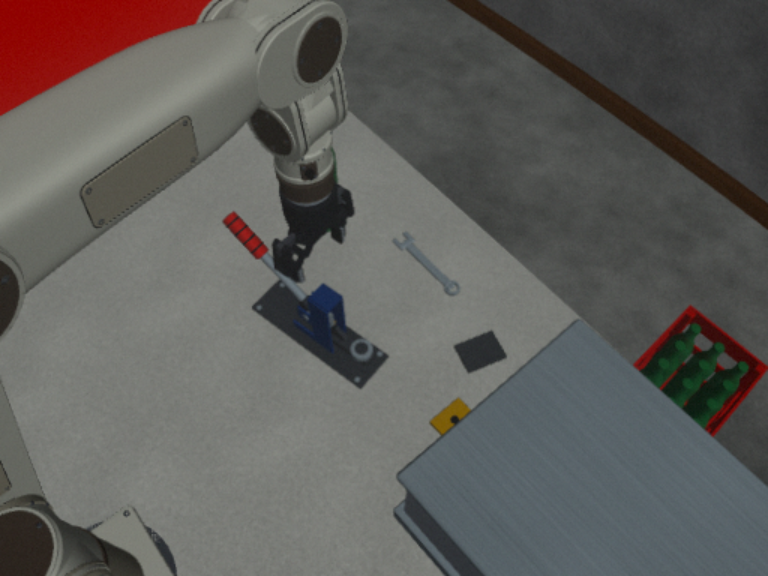

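View pics/t1.png

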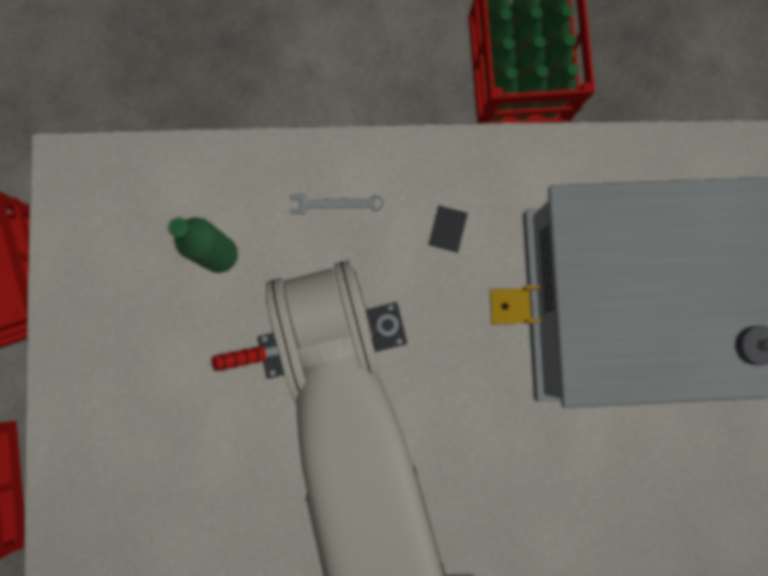

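The gripper is over the column, with the jack and bystanders unmoved: saddle at (258,216), dot at (337,204), both in top raw pixels. Next I descend and close.

Call:
send_rows([
  [[0, 0, -4, 0, 8.5], [0, 0, -8, 0, 8.5], [0, 0, -11, 0, 8.5], [0, 0, -13.2, 0, 8.5], [0, 0, -13.2, 0, 8.5], [0, 0, -13.2, 0, 4], [0, 0, -13.2, 0, 3], [0, 0, -13.2, 0, 3], [0, 0, -13.2, 0, 3], [0, 0, -13.2, 0, 3]],
])

```text
clock: 3.62
eef_pos: [0.5415, 0.1326, 0.1259]
tool_rot: [0.624, 0.781, 0.001, 0.0]
ft_force: [-3.2, 0.1, 5.5]
grip_width: 0.0411
```

```bash
python3 - <<'E'
from h import *
im=snap("top","t2.png");
cv2.imwrite("pics/c4.png",cv2.resize(im[190:260,135:280],None,fx=5.5,fy=5.5,interpolation=cv2.INTER_CUBIC))
o=bot.get_obs();print(o["eef_pos"],o["tool_rot"],o["ft_force"],o["grip_width"])
E
```

```text
[0.54153581 0.1326107  0.12585672] [6.24012268e-01 7.81413823e-01 9.60656129e-04 4.50496239e-04] [-3.49989024  0.82131192  6.22813937] 0.04113620727977858
```

View pics/c4.png

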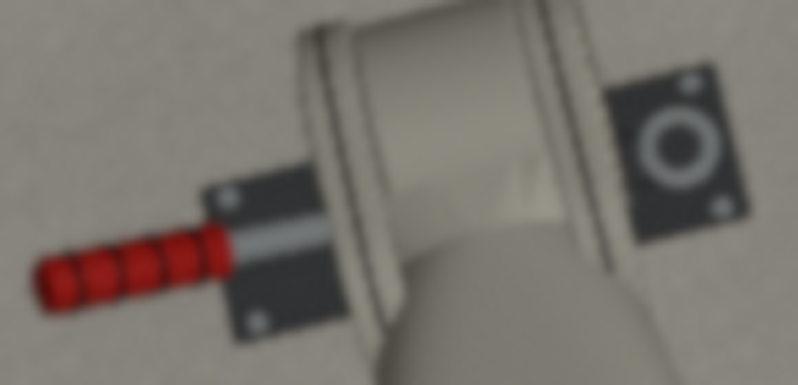

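Gripped at 41 mm, which matches the 42 mm column. I slide toward the pad and stop short to check.

Call:
send_rows([
  [[0.3, -0.8, 0, -0.02, 3], [0.8, -2, 0, -0.05, 3], [1.3, -3.3, 0, -0.08, 3], [1.8, -4.6, 0, -0.11, 3], [2.3, -5.9, 0, -0.14, 3], [2.8, -7.2, 0, -0.17, 3], [3.4, -8.5, 0, -0.2, 3], [3.9, -9.6, 0, -0.2, 3], [4.2, -10.5, 0, -0.2, 3], [4.2, -11, 0, -0.2, 3], [4.2, -11, 0, -0.2, 3], [4.2, -11, 0, -0.2, 3]],
])

```text
clock: 5.18
eef_pos: [0.5843, 0.0239, 0.1258]
tool_rot: [0.698, 0.716, 0.002, 0.0]
ft_force: [-0.4, 6.0, 4.3]
grip_width: 0.0414
```

```bash
python3 - <<'E'
from h import *
im=snap("top","t3.png");im2=snap("side","s3.png")
cv2.imwrite("pics/c5.png",cv2.resize(im[170:250,220:360],None,fx=5.5,fy=5.5,interpolation=cv2.INTER_CUBIC))
cv2.imwrite("pics/c6.png",cv2.resize(im2[180:310,185:345],None,fx=4.5,fy=4.5,interpolation=cv2.INTER_CUBIC))
o=bot.get_obs();print(o["eef_pos"],o["tool_rot"],o["ft_force"],o["grip_width"])
E
```

```text
[0.58432126 0.02398241 0.12580031] [6.98356583e-01 7.15746513e-01 2.22804356e-03 2.17221023e-04] [-0.58823673  5.31446388  4.27021644] 0.04135758864557977
```

View pics/c5.png

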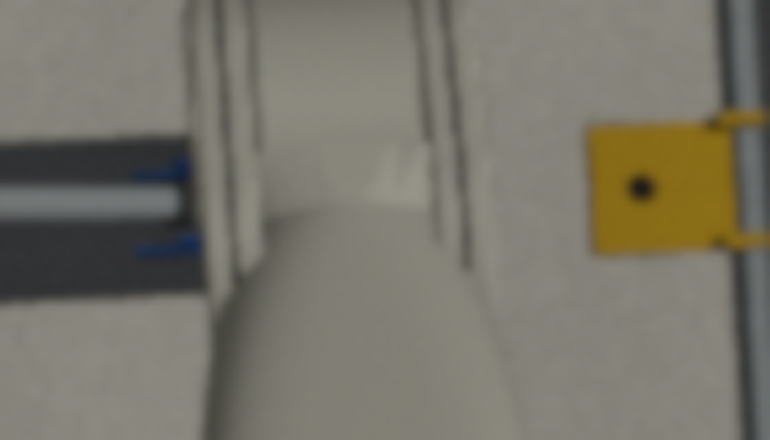

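View pics/c6.png

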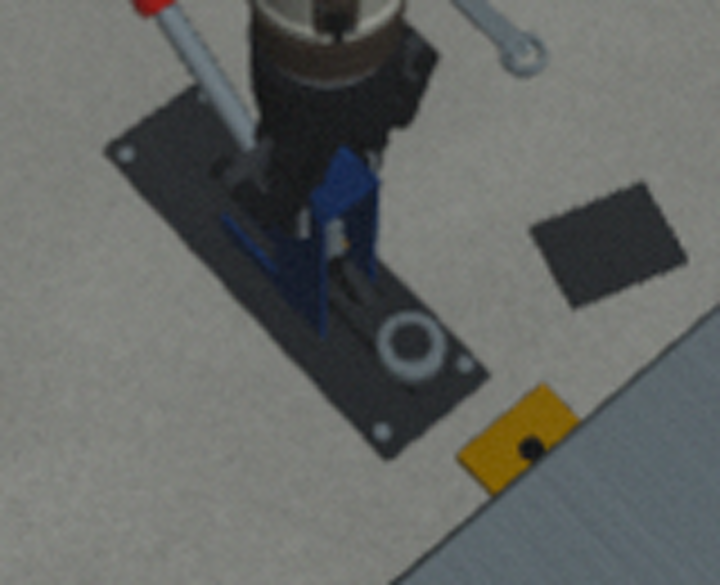

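```bash
python3 - <<'E'
from h import *
def mp(p,f,o): return (np.array(p,float)+.5)/f-.5+np.array(o)
print(onz("side",mp([(411,346)],4.5,(185,180)),.064), onz("side",mp([(531,448)],4.5,(185,180)),.096))
b=onz("side",mp([(105,150),(490,377),(388,460)],4.5,(185,180)),.008);print(b, np.arctan2(*(b[2]-b[0])[1::-1]), np.arctan2(*(b[1]-b[2])[1::-1]))
# predicted
print(proj("side",[[.585,-.148,.096]]))
E
```

```text
[[ 0.58383745 -0.05317875  0.064     ]] [[ 0.58511653 -0.14838324  0.096     ]]
[[ 0.53795859  0.18862442  0.008     ]
 [ 0.62502524 -0.08086897  0.008     ]
 [ 0.54468105 -0.08243761  0.008     ]] -1.5460009591982404 0.019521538150431627
[[302.46817582 279.07875751]]
```

The side view puts the saddle at about (0.5845, −0.052) with yaw −1.546 and the toe pointing straight at the lug. It has 96 mm still to go in −y.

Call:
send_rows([
  [[0, -0.8, 0, 0, 3], [0, -2, 0, 0, 3], [0, -3.3, 0, 0, 3], [0, -4.6, 0, 0, 3], [0, -5.9, 0, 0, 3], [0, -7.1, 0, 0, 3], [0, -8.2, 0, 0, 3], [0, -9.1, 0, 0, 3], [0, -9.7, 0, 0, 3], [0, -9.7, 0, 0, 3], [0, -9.7, 0, 0, 3], [0, -9.7, 0, 0, 3]],
])

```text
clock: 6.78
eef_pos: [0.5844, -0.0733, 0.1258]
tool_rot: [0.698, 0.716, 0.002, 0.0]
ft_force: [-1.2, 5.8, 4.2]
grip_width: 0.0413
```

```bash
python3 - <<'E'
from h import *
im=snap("top","t4.png");im2=snap("side","s4.png")
cv2.imwrite("pics/c7.png",cv2.resize(im[170:250,240:380],None,fx=5.5,fy=5.5,interpolation=cv2.INTER_CUBIC))
cv2.imwrite("pics/c8.png",cv2.resize(im2[180:310,185:345],None,fx=4.5,fy=4.5,interpolation=cv2.INTER_CUBIC))
o=bot.get_obs();print(o["eef_pos"],o["tool_rot"],o["ft_force"],o["grip_width"])
E
```

```text
[ 0.58434517 -0.07323026  0.12576914] [6.98363062e-01 7.15740681e-01 2.04086308e-03 3.83086622e-04] [-0.20749235  4.7156417   5.05123227] 0.04109016549649596
```

View pics/t4.png

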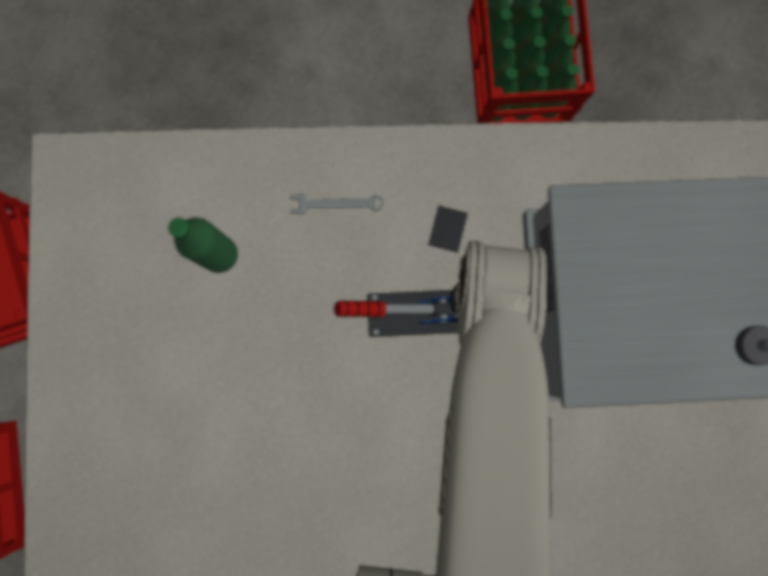

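View pics/c8.png

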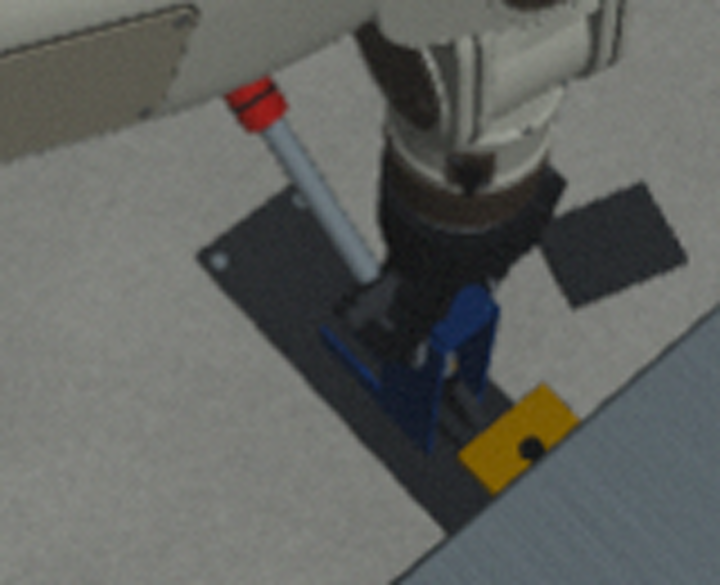

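The saddle should now be under the dot. I release, rise, and move back over the grip, which clears the view for a check.

Call:
send_rows([
  [[0, 0, 0, 0, 5], [0, 0, 0, 0, 8.5], [0, 0, 0, 0, 8.5], [0, 0, 2, 0, 8.5], [0, 0, 6, 0, 8.5], [0, 0, 11, 0, 8.5], [0, 0, 14, 0, 5], [0, 4, 14.5, 0, 0], [-0.2, 9, 14.5, 0, 0], [-0.4, 14, 14.5, 0, 0], [-0.5, 18, 14.5, 0, 0], [-0.5, 18, 14.5, 0, 0]],
])

```text
clock: 8.38
eef_pos: [0.5778, 0.1079, 0.2689]
tool_rot: [0.697, 0.717, -0.0, -0.0]
ft_force: [0.5, -0.1, -0.8]
grip_width: -0.0002
```

```bash
python3 - <<'E'
from h import *
im=snap("top","t5.png");im2=snap("side","s5.png")
cv2.imwrite("pics/c9.png",cv2.resize(im[170:250,210:350],None,fx=5.5,fy=5.5,interpolation=cv2.INTER_CUBIC))
cv2.imwrite("pics/c10.png",cv2.resize(im2[160:310,185:345],None,fx=4,fy=4,interpolation=cv2.INTER_CUBIC))
o=bot.get_obs();print(o["eef_pos"],o["tool_rot"],o["ft_force"],o["grip_width"])
E
```

```text
[0.57801072 0.10531314 0.26904282] [ 6.98655513e-01  7.15458095e-01 -4.21980704e-04  1.02948354e-04] [-0.14306634  0.10734185 -0.54400163] -2.005748772322045e-06
```

View pics/c9.png

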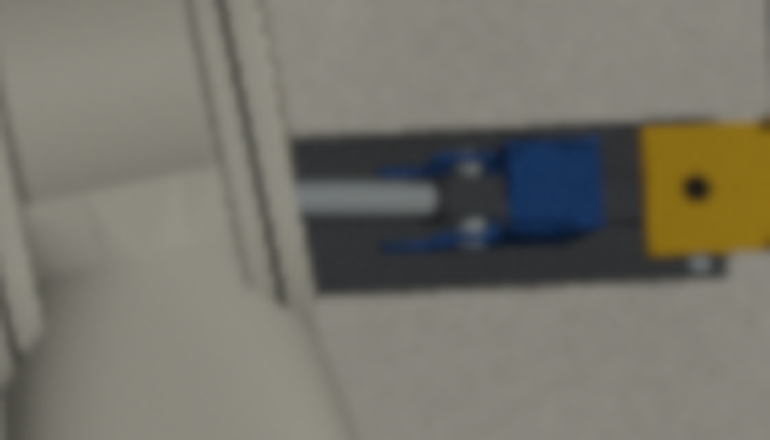

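View pics/c10.png

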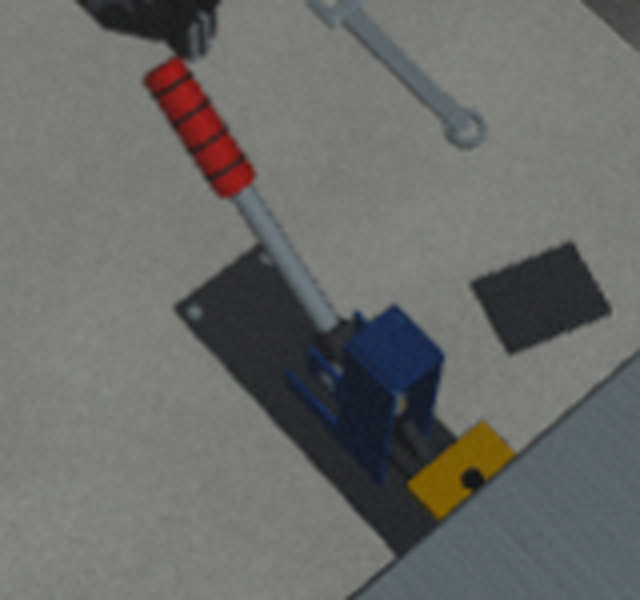

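```bash
python3 - <<'E'
from h import *
def mp(p,f,o): return (np.array(p,float)+.5)/f-.5+np.array(o)
f=lambda p,z:onz("top",mp([p],5.5,(210,170)),z)[0]
br=f((727,275),.008);u=np.array([np.cos(-1.546),np.sin(-1.546)]);v=np.array([-u[1],u[0]])
print("br",br,"saddle from br",br[:2]-.030*u+.042*v)   # jack -y side has smaller x
print("left edges",f((318,293),.008),f((295,138),.008), "dot",f((697,187),.096))
print("rear corner side",onz("side",mp([(175,306)],4,(185,160)),.008), "pred rear corner", np.array([.585,-.148])-.245*u-.042*v)
print("column top",[f(p,.16) for p in [(508,142),(602,135),(603,230),(510,238)]])
E
```

```text
br [ 0.54663542 -0.17597945  0.008     ] saddle from br [ 0.58787869 -0.14494734]
left edges [0.54176181 0.03455225 0.008     ] [0.62190751 0.04462597 0.008     ] dot [ 0.58601365 -0.14770537  0.096     ]
rear corner side [[0.53892348 0.09318284 0.008     ]] pred rear corner [0.53693843 0.09588334]
column top [array([ 0.60398923, -0.0508441 ,  0.16      ]), array([ 0.6063415 , -0.09425938,  0.16      ]), array([ 0.56252784, -0.09335567,  0.16      ]), array([ 0.55973498, -0.05051433,  0.16      ])]
```

The top view puts the saddle at about (0.585, −0.147) and the dot at (0.5855, −0.148), so it is centred to about 2 mm. Stroke 1 follows the grip's arc.

Call:
send_rows([
  [[0, 0, -3, 0, 0], [0, 0, -5.5, 0, 0], [0, 0.3, -6.8, 0, 0], [0, 1.3, -8.7, 0, 0], [0, 1.8, -10, 0, 0], [0, 2.3, -11.4, 0, 0], [0, 2.6, -12.8, 0, 0], [-0.1, 2.9, -14.2, 0, 0], [-0.1, 3, -15.3, 0, 0], [-0.1, 3, -16, 0, 0], [-0.1, 3, -16.2, 0, 0], [-0.1, 3, -16.2, 0, 0]],
])

```text
clock: 9.98
eef_pos: [0.577, 0.1356, 0.1078]
tool_rot: [0.699, 0.715, 0.0, -0.0]
ft_force: [-0.3, 2.2, 4.4]
grip_width: -0.0003
```

```bash
python3 - <<'E'
from h import *
im2=snap("side","s6.png")
cv2.imwrite("pics/c11.png",cv2.resize(im2[130:310,165:345],None,fx=3.3,fy=3.3,interpolation=cv2.INTER_CUBIC))
o=bot.get_obs();print(o["eef_pos"],o["ft_force"],o["ft_torque"])
E
```

```text
[0.57704305 0.13560134 0.10781434] [-0.23966218  2.92401844  5.59762999] [ 0.57920341  0.11934949 -0.01975723]
```

View pics/c11.png

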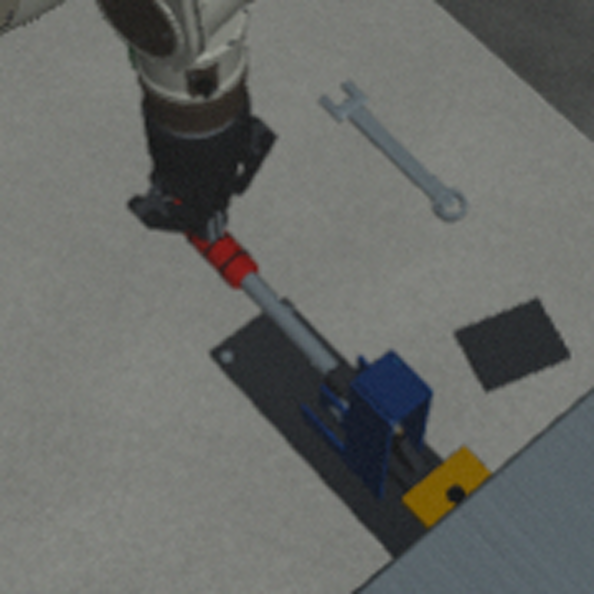

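The handle is nearly at its stop: the grip is level in the picture, TCP z is 0.108 and force is 5 N. I press a touch more to confirm.

Call:
send_rows([
  [[0, 0, -0.15, 0, 0], [0, 0, -0.3, 0, 0], [0, 0, -0.3, 0, 0]],
])

```text
clock: 10.4
eef_pos: [0.5773, 0.1358, 0.1068]
tool_rot: [0.699, 0.715, 0.001, 0.0]
ft_force: [-3.8, 1.7, 13.5]
grip_width: 0.0003
```

It's on the stop: force rose to 13.5 N. Back up along the arc, clear of the grip.

Call:
send_rows([
  [[0, 0, 0.5, 0, 0], [0, -0.1, 2.3, 0, 0], [0, -0.4, 3.7, 0, 0], [0, -0.7, 5.1, 0, 0], [0, -1.1, 6.5, 0, 0], [0, -1.7, 7.8, 0, 0], [0, -2.3, 9.2, 0, 0], [0, -3, 10.6, 0, 0], [0, -3, 11.5, 0, 0], [0, -3, 11.5, 0, 0]],
])

```text
clock: 11.65
eef_pos: [0.5776, 0.1058, 0.2202]
tool_rot: [0.699, 0.715, 0.001, 0.0]
ft_force: [0.7, -0.0, -0.4]
grip_width: 0.0001
```

```bash
python3 - <<'E'
from h import *
im2=snap("side","s7.png");im=snap("top","t7.png")
cv2.imwrite("pics/c12.png",cv2.resize(im2[130:310,165:345],None,fx=3.3,fy=3.3,interpolation=cv2.INTER_CUBIC))
cv2.imwrite("pics/c13.png",cv2.resize(im[170:250,210:350],None,fx=5.5,fy=5.5,interpolation=cv2.INTER_CUBIC))
o=bot.get_obs();print(o["eef_pos"],o["ft_force"],o["ft_torque"])
E
```

```text
[0.57686355 0.10572099 0.21887883] [ 0.48635942 -0.31619953  0.05937599] [ 0.01081635 -0.02338386  0.0147684 ]
```

View pics/c12.png

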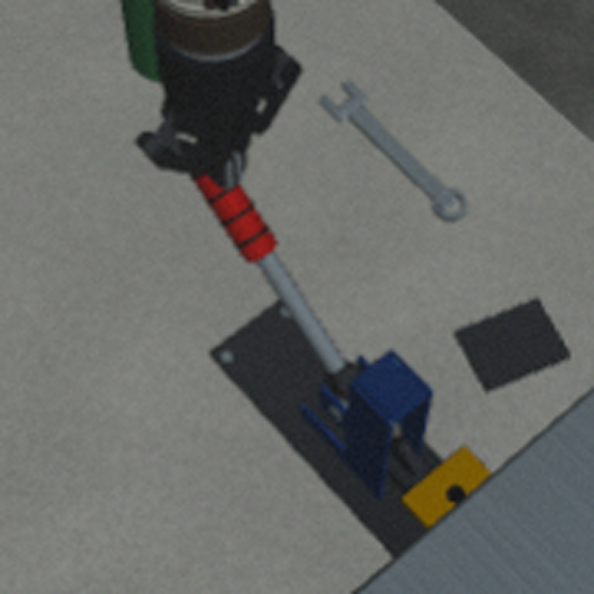

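View pics/c13.png

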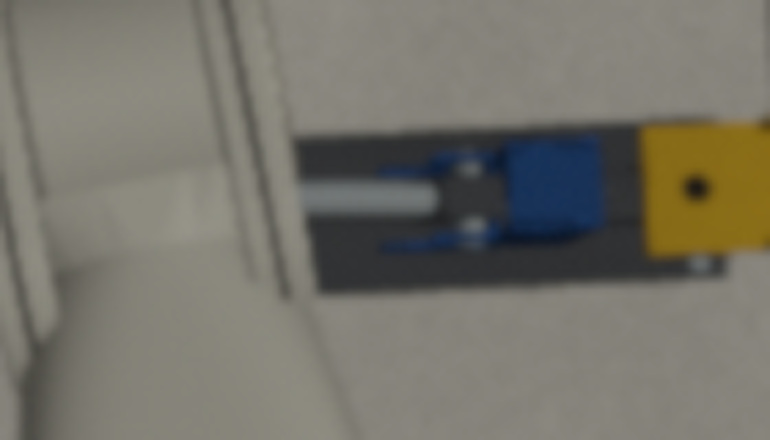

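The jack is unmoved (dot at (697,187) and column as before in the crop) and the handle is fully up. Stroke 2.

Call:
send_rows([
  [[0, 0, -1.1, 0, 0], [0, 0.7, -2.3, 0, 0], [0, 1.3, -3.7, 0, 0], [0, 1.8, -5, 0, 0], [0, 2.3, -6.4, 0, 0], [0, 2.6, -7.8, 0, 0], [0, 2.9, -9.2, 0, 0], [0, 3, -10.3, 0, 0], [0, 3, -11.2, 0, 0], [0, 3, -11.7, 0, 0], [0, 3, -12, 0, 0], [0, 3, -12, 0, 0]],
])

```text
clock: 13.25
eef_pos: [0.5781, 0.1393, 0.1057]
tool_rot: [0.698, 0.716, 0.005, -0.001]
ft_force: [-11.1, 6.2, 32.3]
grip_width: -0.0001
```

```bash
python3 - <<'E'
from h import *
im2=snap("side","s8.png");im=snap("top","t8.png")
cv2.imwrite("pics/c14.png",cv2.resize(im2[130:310,165:345],None,fx=3.3,fy=3.3,interpolation=cv2.INTER_CUBIC))
cv2.imwrite("pics/c15.png",cv2.resize(im[170:250,210:350],None,fx=5.5,fy=5.5,interpolation=cv2.INTER_CUBIC))
o=bot.get_obs();print(o["eef_pos"],o["ft_force"],o["ft_torque"])
E
```

```text
[0.57810231 0.13931014 0.10570196] [-11.32961175   5.97721969  32.50027664] [1.44236509 2.29356728 0.02966004]
```

View pics/c14.png

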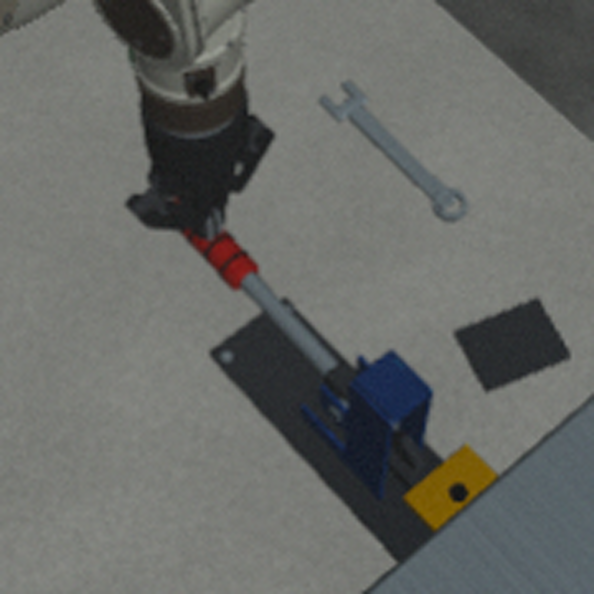

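View pics/c15.png

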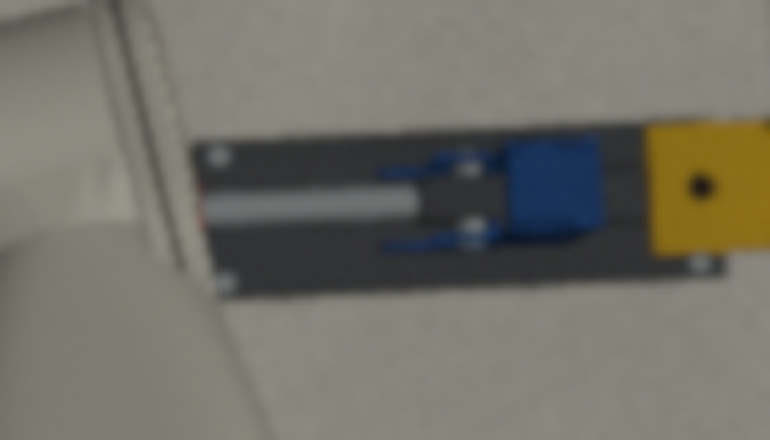

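The lug rose and the dot shifted (697→701 in the crop). The jack is still in place and the handle is on its stop at 32 N. The −11 N sideways force means I'm slightly off the grip's centreline, so I'll go up and shift +3 mm in x.

Call:
send_rows([
  [[0, 0, 1, 0, 0], [0, -0.1, 2.8, 0, 0], [0, -0.4, 4.2, 0, 0], [0, -0.7, 5.6, 0, 0], [0, -1.1, 7, 0, 0], [0, -1.7, 8.3, 0, 0], [0, -2.3, 9.7, 0, 0], [0.1, -3, 11.1, 0, 0], [0.3, -3, 12, 0, 0], [0.3, -3, 12, 0, 0], [0.3, -3, 12, 0, 0]],
])

```text
clock: 14.72
eef_pos: [0.5798, 0.1057, 0.2187]
tool_rot: [0.699, 0.715, -0.0, -0.0]
ft_force: [0.9, 0.4, 0.9]
grip_width: 0.0004
```

```bash
python3 - <<'E'
from h import *
im2=snap("side","s9.png");im=snap("top","t9.png")
cv2.imwrite("pics/c16.png",cv2.resize(im2[130:310,165:345],None,fx=3.3,fy=3.3,interpolation=cv2.INTER_CUBIC))
cv2.imwrite("pics/c17.png",cv2.resize(im[170:250,210:350],None,fx=5.5,fy=5.5,interpolation=cv2.INTER_CUBIC))
o=bot.get_obs();print(o["eef_pos"],o["ft_force"],o["ft_torque"])
E
```

```text
[0.57965158 0.10564048 0.21852007] [ 0.11369452 -0.66589721  0.66028946] [ 0.03719125 -0.00425592  0.00393483]
```

View pics/c16.png

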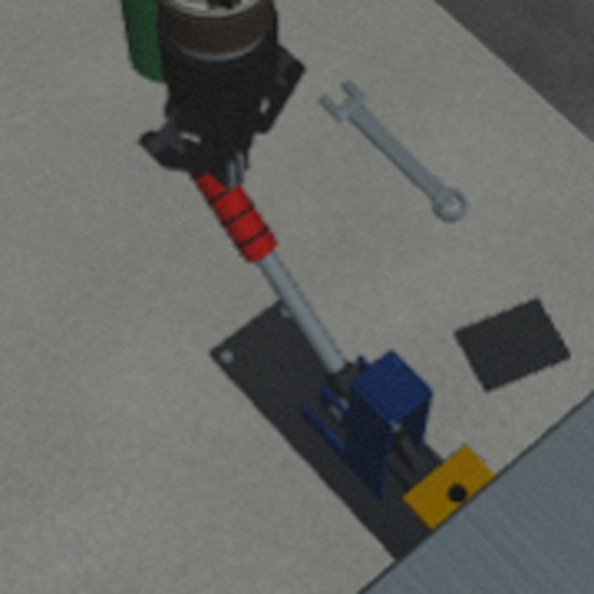

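View pics/c17.png

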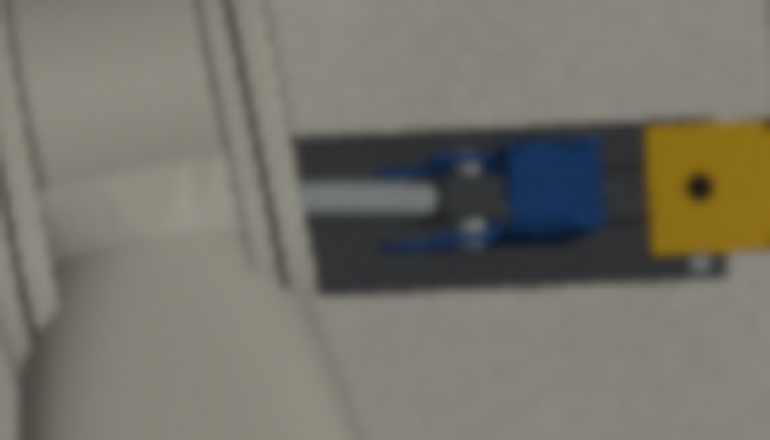

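The handle is up and the lug stayed raised, with its dot between the rest and handle-down positions. Stroke 3.

Call:
send_rows([
  [[0, 0, -1.1, 0, 0], [0, 0.7, -2.3, 0, 0], [0, 1.3, -3.7, 0, 0], [0, 1.8, -5, 0, 0], [0, 2.3, -6.4, 0, 0], [0, 2.6, -7.8, 0, 0], [0, 2.9, -9.2, 0, 0], [0, 3, -10.3, 0, 0], [0, 3, -11.2, 0, 0], [0, 3, -11.7, 0, 0], [0, 3, -12, 0, 0], [0, 3, -12, 0, 0]],
])

```text
clock: 16.32
eef_pos: [0.5815, 0.1403, 0.1059]
tool_rot: [0.698, 0.716, 0.006, -0.001]
ft_force: [-10.3, 5.7, 32.7]
grip_width: -0.0
```

```bash
python3 - <<'E'
from h import *
im2=snap("side","s10.png");im=snap("top","t10.png")
cv2.imwrite("pics/c18.png",cv2.resize(im2[130:310,165:345],None,fx=3.3,fy=3.3,interpolation=cv2.INTER_CUBIC))
cv2.imwrite("pics/c19.png",cv2.resize(im[170:250,210:350],None,fx=5.5,fy=5.5,interpolation=cv2.INTER_CUBIC))
o=bot.get_obs();print(o["eef_pos"],o["ft_force"],o["ft_torque"])
# dot tracking (dark centroid on yellow)
for n,fs,b in(("side",["raw_side0","raw_s5","raw_s7","raw_s8","raw_s9","raw_s10"],(296,308,270,288)),("top",["raw_top0","raw_t5","raw_t7","raw_t8","raw_t9","raw_t10"],(332,343,198,210))):
    for f in fs:
        g=cv2.imread(f"pics/{f}.png")[b[2]:b[3],b[0]:b[1]].astype(float)
        red=g[:,:,2]; w=np.clip(75-red,0,None); yy,xx=np.mgrid[b[2]:b[3],b[0]:b[1]]
        print(f,round((w*xx).sum()/w.sum(),2),round((w*yy).sum()/w.sum(),2))
for h in(0,.006,.009,.018,.02):
    P=[[.5853,-.148,.096+h]];print(h,proj("side",P),proj("top",P))
E
```

```text
[0.58145756 0.14026637 0.1058473 ] [-9.63707527  7.54417064 31.5947878 ] [ 1.61394999  2.16935641 -0.0163633 ]
raw_side0 302.84 280.19
raw_s5 302.2 279.1
raw_s7 302.18 279.21
raw_s8 302.74 278.6
raw_s9 302.53 278.86
raw_s10 303.62 277.47
raw_top0 336.11 203.79
raw_t5 336.11 203.8
raw_t7 336.11 203.79
raw_t8 337.03 203.51
raw_t9 336.75 203.59
raw_t10 338.75 203.18
0 [[302.56091541 279.0040237 ]] [[336.43783022 203.85625231]]
0.006 [[302.80961227 278.11219614]] [[336.80161666 203.68808212]]
0.009 [[302.93492172 277.66273565]] [[336.98474268 203.60342626]]
0.018 [[303.3147528  276.29994447]] [[337.5391192  203.34714447]]
0.02 [[303.39996416 275.99413076]] [[337.66334299 203.28971653]]
```

View pics/c18.png

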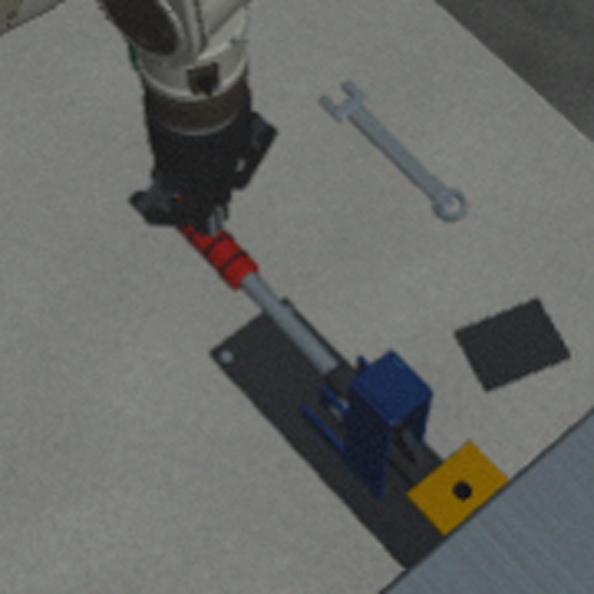

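View pics/c19.png

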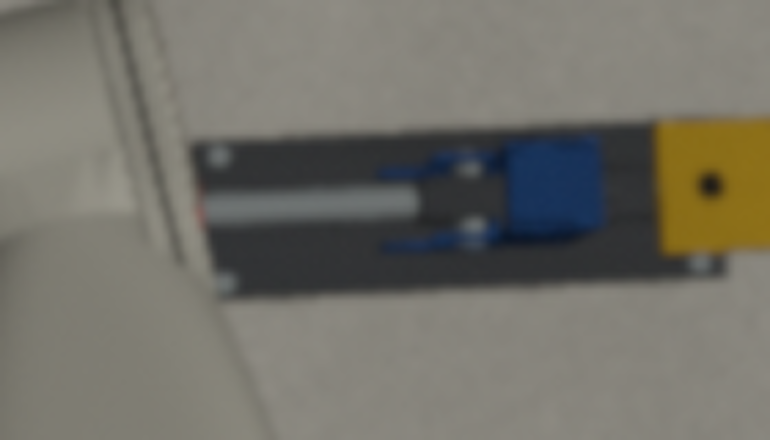

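The lug is well up: the dot moved 2.6 px in the top view, which with the tilt gives about 17 mm at the pad and 14 mm at the feet. I hold briefly to check stability.

Call:
send_rows([
  [[0, 0, 0, 0, 0], [0, 0, 0, 0, 0], [0, 0, 0, 0, 0], [0, 0, 0, 0, 0]],
])

```text
clock: 16.92
eef_pos: [0.5815, 0.1402, 0.1059]
tool_rot: [0.698, 0.716, 0.006, -0.001]
ft_force: [-9.5, 6.3, 31.6]
grip_width: 0.0003
```

```bash
python3 - <<'E'
from h import *
b=vision.camera("top");cv2.imwrite("pics/raw_t11.png",b[:,:,::-1])
import cv2
a=cv2.imread("pics/raw_top0.png");b=cv2.imread("pics/raw_t11.png")
for n,(x0,x1,y0,y1) in dict(plate=(283,315,134,171),spanner=(190,258,126,146),bottle=(108,162,142,184)).items():
    print(n,np.abs(a[y0:y1,x0:x1].astype(float)-b[y0:y1,x0:x1]).mean())
o=bot.get_obs();print(o["eef_pos"],o["ft_force"],o["clock"])
E
```

```text
plate 0.9054054054054054
spanner 1.0794117647058823
bottle 0.8913874191651969
[0.58144437 0.14025472 0.1058752 ] [-9.62728727  7.17305277 31.63750761] 16.975
```

The hold is stable and the bystanders are unmoved, so I'm handing in.

```bash
python3 -c "
from workcell import bot
print(bot.job_done())"
```

```text
the job is handed in; nothing more can be done
None
```

I slid the jack in under the lift pad and pumped three strokes. I handed the job in at about 17 s with the closed fingers holding the handle down on its stop.

- **Saddle position:** it was within about 2 mm of the pad centre before lifting. Tipping moved the pad about 3.5 mm, so I estimate about 4–5 mm now, and the jack did not move in the pictures.
- **Lift:** the shift of the lug's dot in the top view gives about 17 mm at the pad, so about 14 mm at the feet. The feet themselves were not visible. After stroke 2, with the handle up, the dot gave about 4 mm at the pad and 3.3 mm at the feet, where 14 mm of slack before contact would give 6 mm at the pad. Both clear the 2 mm needed then.
- **Handle:** the fingers pressed with about 32 N downward and the tool height was steady at 0.106 m, which matches fully down. The force reading kept about −10 N sideways along x, and shifting 3 mm did not change it.
- **Bystanders:** the bottle, packing plate and spanner look unchanged from the first picture.

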